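# Pop the touch-latch cupboard and swing it open

### The job

Open the wider of the two small plywood cupboards: press its door (hinged at the left) in near its free right-hand edge with a fingertip until the touch catch lets go and the spring sets the door ajar, then push it on from behind until it stands wide open, about square to the cupboard. Leave the narrow cupboard shut, and do not pick up or shift the things lying round about.

Things in the scene. Friction and masses are not known exactly. Their poses are not given: they have to be found in the camera images.
- wide_cupboard: the wide one of two small plywood cupboards fixed on the bench: 200 mm wide (y), 130 deep (x), 100 high, boards 12 thick. Origin at the centre of its underside; x points into the cupboard (away from its door), y to its left as one faces it, z up. The door covers the whole front (-x side): its inner face 7 mm in front of the carcass and 72 mm from the origin, its outer face 86 mm
- wide_door (a joint): angle of the wide door about its upright hinge, rad. 0 = shut, held by the touch catch; negative = pressed in (stop at -0.034; the catch lets go from about -0.013); positive = open towards the robot, up to 1.65. Once freed, a spring plunger drives it ajar to 0.35 to 0.45 within a second. From there it swings and stays where it is left (friction 0.03 N m). The freed catch does not latch again
- wide_press (a point): point on the outer face of the wide door (moves with it; no handle), 35 mm in from the free edge, 75 mm above the bench: where to press, in the cupboard's +x direction. Pressing in about 6 mm to the stop (2 to 5 N) frees the catch; the door springs ajar when the finger backs away
- wide_edge (a point): middle of the wide door's thickness at its free (right, -y) edge, 75 mm above the bench; moves with the door. The door is 200 mm wide, 14 thick and reaches from 8 to 96 mm above the bench
- wide_hinge (a point): point on the fixed hinge axis of the wide door: its left (+y) end, at the door's inner face, 75 mm above the bench; the free edge is 200 mm away. Behind the door the plunger, striker and catch lie lower than 45 mm above the bench; above that the gap behind the ajar door is clear (about 68 mm wide at the free edge).
- narrow_cupboard: the narrow one of two small plywood cupboards fixed on the bench: 130 mm wide (y), 130 deep (x), 100 high, boards 12 thick. Origin at the centre of its underside; x points into the cupboard (away from its door), y to its left as one faces it, z up. The door covers the whole front (-x side): its inner face 7 mm in front of the carcass and 72 mm from the origin, its outer face 86 mm
- narrow_door (a joint): angle of the narrow door about its upright hinge, rad. 0 = shut, held by the touch catch; negative = pressed in (stop at -0.054; the catch lets go from about -0.02); positive = open towards the robot, up to 1.65. Once freed, a spring plunger drives it ajar to 0.35 to 0.45 within a second. From there it swings and stays where it is left (friction 0.03 N m). The freed catch does not latch again
- narrow_press (a point): point on the outer face of the narrow door (moves with it; no handle), 35 mm in from the free edge, 75 mm above the bench: where to press, in the cupboard's +x direction. Pressing in about 6 mm to the stop (2 to 5 N) frees the catch; the door springs ajar when the finger backs away
- narrow_edge (a point): middle of the narrow door's thickness at its free (right, -y) edge, 75 mm above the bench; moves with the door. The door is 130 mm wide, 14 thick and reaches from 8 to 96 mm above the bench
- narrow_hinge (a point): point on the fixed hinge axis of the narrow door: its left (+y) end, at the door's inner face, 75 mm above the bench; the free edge is 130 mm away. Behind the door the plunger, striker and catch lie lower than 45 mm above the bench; this door is to stay shut.
- bearing: loose steel ball bearing lying flat, 47 mm across, 14 high; origin at the centre of its underside. Bystander.
- tape_measure: loose red tape measure, 40x80x68 high; origin at the centre of its underside. Bystander.
- tape_black: loose roll of black tape lying flat, 67 mm across, 18 high; origin at the centre of its underside. Bystander.
- oil_can: loose green oil can with a thin spout, 187 mm high, about 80 across; origin at the centre of its underside. Bystander.
- mug: loose white mug, 94 mm high, 82 across plus handle; origin at the centre of its underside. Bystander.

How it is judged:
By the outcome, as a careful person would: the job done as asked, in the order asked, and still so for the second after the job is handed in, with the robot touching nothing.
It also fails if it takes over 51 s, if anything falls off the work surface, if the arm or the gripper's body presses on something with over 40 N, if the wrist force passes 120 N, or if a joint passes its speed limit or range.

### The arm

A 6-joint arm with a two-finger parallel gripper is mounted at the origin on a cart in front of the work surface, level with it; the furniture and walls round the work are solid. World frame = base frame: x ahead of the robot, y to its left, z up, the work surface at z = 0. Lengths are in m, angles in rad, forces in N, time in s.
With the tool pointing down it reaches from about 0.275 to 0.775 m from the base axis. Payload 14.6 kg.
Tool frame: the origin (TCP) lies at the centre of the arm's flange, where the gripper is bolted on; the fingertips stand 173 mm ahead of it and the grasp point (between the pads) lies 155 mm ahead of it; z points along the fingers, y is the line along which they close (so a half turn about z gives the same grasp; the last joint's range is limited). The gripper opens to 85 mm and grips with 20 to 120 N. Pads are 22 mm wide; open, the fingers measure 114 mm over their backs; the gripper's body (76 mm by 85 mm) begins 54 mm behind the grasp point. The pads swing forward as they close: fully open they stand 13 mm farther back than shut.
Start: joints at [1.04, 0.263, -0.048, 1.259, 0, 1.415], TCP at [0.193, 0.488, 0.405] pointing down, gripper open.
Joint ranges: [-2.65, 2.65], [-0.89, 1.7], [-1.18, 1.37], [-2.13, 2.11], [-1.35, 1.29], [-3.14, 3.14]. Speed limits (rad/s): [1.89, 1.89, 2.57, 2.79, 3.14, 3.14].

### API

Orientations are given as [roll, pitch, yaw] about the fixed x, y, z axes, in that order (R = Rz(yaw) Ry(pitch) Rx(roll)).
In Python, from plant import ctrl gives the robot as it stands. The module is installed in compiled form; this text tells all that it offers. Calls block until the motion is done:
- ctrl.goto(position, orientation): joint-space move of the TCP to a pose.
- ctrl.move_l(position, rotation=None, max_speed=0.15, force_limit=None): straight line of the TCP; rotation=None keeps the orientation; max_speed is the mean speed in m/s. With force_limit (N) it stops when the force on the tool has changed by that much, and returns True; else False.
- ctrl.movej(angles): joint-space move.
- ctrl.move_gripper(opening, force=None): finger opening in m; force is the grip in N (None keeps the last); returns when the fingers have stopped.
- ctrl.sleep(seconds).
- ctrl.solve_ik(position, orientation): joint angles nearest the present ones, or None.
- ctrl.get_state(): the state.
- ctrl.get_image(name): name is "side" or "top" or "wrist"; returns the picture (400x640x3 uint8, red, green, blue); there is no depth.
- ctrl.camera_model(name): a dict with "K" (3x3 intrinsics, pixels), "position" and "rotation" of the camera in the world. Camera axes: x right, y down, z forward; pixel columns grow to the right and rows downward; lengths in m; the calibration is good to about 2 mm. A picture is of the moment at which its call begins: read the wrist's pose just before it. camera_model takes no time and is no camera call; for the wrist camera it gives the pose at the moment of the call.
A pose or a line that the arm cannot do raises ctrl.Unreachable and nothing moves.
- ctrl.sign_off(): hands the job in; it is judged then, once.
Trained networks look in the newest picture that a camera, given by its name, has taken for a name from the list of things; names that differ only in an ending like _2 or _b are one class to them, and where a whole thing is asked for, a point or a joint stands for the part that bears it (a point fixed in the world has none). Each returns a list of dicts, best first, with "conf" (0 to 1); they miss things now and then, are a little off and sometimes report something else, mostly with a low value. They report only what shows in the picture. A call takes as long as a camera call.
- ctrl.look_for(target, camera): "rect" ([left, top, right, bottom] in pixels, round what is visible of it).
- ctrl.regions_of(target, camera): "pixels" (400x640 bool, what is visible of it) and "rect" ([left, top, right, bottom] in pixels, round what is visible of it).
The state is a dict: "t": time; "joint_pos": joint angles; "qd": joint speeds; "joint_torque": joint torques, N m; "ee_pos": TCP position; "tcp_rot": TCP orientation; "wrist_force": force on the tool from outside, world axes, zero at the start; "moment": the same for the moment, N m; "finger_gap": finger opening in m; "finger_force": force on a finger pad.
Only numpy, scipy, OpenCV 4.12 (cv2) and the standard library are available. Lean on these libraries where they do the work, as an engineer would, in place of code of your own. Each camera call takes 0.05 s, during which the arm holds its last target. There are 200 camera calls.

## Working session

There is one attempt and no reset: what is moved stays moved. The work goes in short steps, each a Python script; the robot and the scene stay as the last script left them, time stands still between calls to the robot, and variables do not carry over. Pictures are saved under pics/ and viewed, at most 10 in all, crops included, and the job is handed in when it is done.

```bash
mkdir -p pics; python3 - <<'E'
from plant import ctrl
import cv2,numpy as np
for n in ["side","top"]:
    im=ctrl.get_image(n); cv2.imwrite(f"pics/{n}0.png",im[:,:,::-1])
    c=ctrl.camera_model(n); print(n,np.round(c["K"],1).tolist(),np.round(c["position"],3),np.round(c["rotation"],3).tolist())
    for t in ["wide_cupboard","wide_door","narrow_cupboard","narrow_door","bearing","tape_measure","tape_black","oil_can","mug"]:
        print(t,[(np.round(r["rect"]).tolist(),round(r["conf"],2)) for r in ctrl.look_for(t,n)[:2]])
print(ctrl.get_state())
E
```

```text
side [[412.7, 0.0, 317.5], [0.0, 412.7, 204.5], [0.0, 0.0, 1.0]] [ 0.329 -0.995  0.604] [-2.04, -0.009, -0.216]
wide_cupboard [([316.0, 146.0, 372.0, 192.0], 0.64)]
wide_door [([319.0, 150.0, 330.0, 192.0], 0.71)]
narrow_cupboard [([338.0, 194.0, 407.0, 252.0], 0.8)]
narrow_door [([335.0, 200.0, 363.0, 252.0], 0.89)]
bearing []
tape_measure [([235.0, 190.0, 258.0, 208.0], 0.73)]
tape_black [([300.0, 287.0, 325.0, 297.0], 0.63)]
oil_can [([374.0, 258.0, 412.0, 345.0], 0.91), ([335.0, 200.0, 363.0, 253.0], 0.36)]
mug []
top [[362.7, 0.0, 325.2], [0.0, 362.7, 199.0], [0.0, 0.0, 1.0]] [0.45  0.01  1.103] [-3.043, -0.018, -1.544]
wide_cupboard [([163.0, 105.0, 253.0, 174.0], 0.63)]
wide_door [([167.0, 152.0, 244.0, 171.0], 0.94)]
narrow_cupboard []
narrow_door [([322.0, 173.0, 368.0, 180.0], 0.81)]
bearing [([268.0, 222.0, 279.0, 235.0], 0.5)]
tape_measure [([233.0, 248.0, 259.0, 272.0], 0.96)]
tape_black [([406.0, 217.0, 432.0, 238.0], 0.73)]
oil_can [([446.0, 173.0, 482.0, 195.0], 0.64)]
mug [([454.0, 205.0, 493.0, 244.0], 0.9)]
{'t': 1.0, 'joint_pos': array([ 1.03970039e+00,  2.63081917e-01, -4.82759836e-02,  1.25939823e+00,
        1.24620406e-05,  1.41551661e+00]), 'qd': array([ 0.00177651,  0.0018663 ,  0.00062524, -0.00164751, -0.00019245,
       -0.00115425]), 'joint_torque': array([-3.03847788e-03, -6.37432766e+01,  3.84775937e+01,  1.24413309e-03,
       -2.92481518e-04,  8.54248981e-06]), 'ee_pos': array([0.19268924, 0.48836844, 0.40469649]), 'tcp_rot': array([ 3.14155101e+00, -6.09498827e-06,  2.76577644e+00]), 'wrist_force': array([-0.67727057,  0.3944663 , -0.38947166]), 'moment': array([-0.06573694, -0.02492787, -0.00866427]), 'finger_force': 0.0, 'finger_gap': 0.08521225508663331}
```

View pics/side0.png

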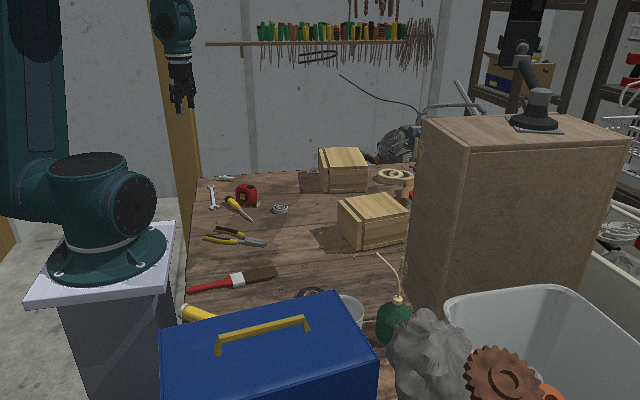

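View pics/top0.png

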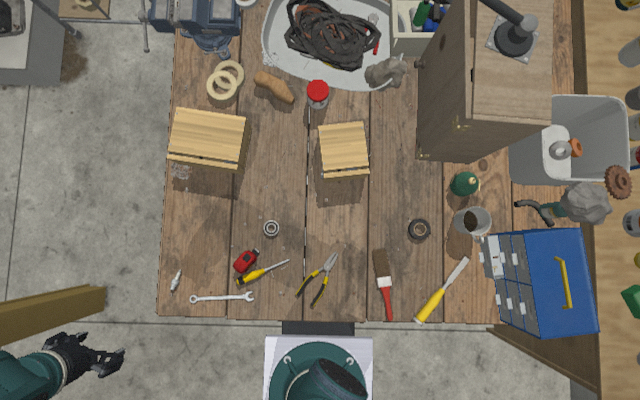

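The side view shows the wide cupboard at about (343,170), the narrow one at (372,222). In the top view the wide one is at (207,138) and the narrow one at (345,150). The area in front of the wide door is free, with the tape measure at (246,260). I'll zoom in on the corners.

```bash
python3 - <<'E'
import cv2,numpy as np
t=cv2.imread("pics/top0.png")[95:195,150:270]; s=cv2.imread("pics/side0.png")[135:205,300:400]
t=cv2.resize(t,None,fx=5,fy=5,interpolation=cv2.INTER_CUBIC); s=cv2.resize(s,None,fx=6,fy=6,interpolation=cv2.INTER_CUBIC)
cv2.imwrite("pics/tc.png",t); cv2.imwrite("pics/sc.png",s)
E
```

```text
(no output)
```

View pics/tc.png

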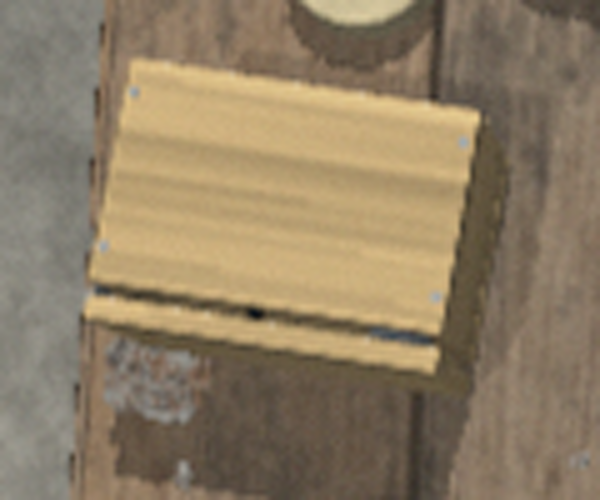

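View pics/sc.png

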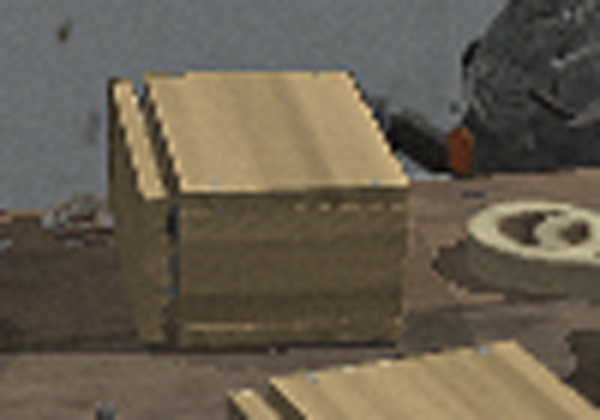

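The crops show clean corners. In the top crop, the wide carcass corners are (131,60), (481,113), (440,333), (90,280) and the door front edge runs (84,316) to (436,374). I'll fit the pose next, then close the gripper and press.

```bash
cat > h.py <<'E'
from plant import ctrl
import cv2,numpy as np
from scipy.spatial.transform import Rotation as R
from scipy.optimize import least_squares
def proj(n,P):
    c=ctrl.camera_model(n); p=R.from_euler('xyz',c["rotation"]).inv().apply(np.atleast_2d(P)-c["position"])
    u=p@np.array(c["K"]).T; return u[:,:2]/u[:,2:]
def c2w(pose,P):
    return R.from_euler('z',pose[2]).apply(np.atleast_2d(P))+[pose[0],pose[1],0]
TIPZ=0.058
def finger(pose,p,psi):   # TCP pose with closed fingertip at cupboard-frame xy p, tool yaw psi
    w=c2w(pose,[p[0],p[1],0])[0]; return np.array([w[0],w[1],TIPZ+0.173]),[np.pi,0,psi]
def save(n,f): 
    im=ctrl.get_image(n); cv2.imwrite(f,im[:,:,::-1]); return im
E
python3 - <<'E'
from h import *
top=[([131,60],[.065,.1,.1]),([481,113],[.065,-.1,.1]),([440,333],[-.065,-.1,.1]),([90,280],[-.065,.1,.1]),([84,316],[-.086,.1,.096]),([436,374],[-.086,-.1,.096])]
side=[([410,187],[.065,-.1,.1]),([180,193],[-.065,-.1,.1]),([350,73],[.065,.1,.1]),([147,75],[-.065,.1,.1]),([404,343],[.065,-.1,0])]
ut=np.array([(np.array(a)+.5)/5-.5+[150,95] for a,_ in top]); us=np.array([(np.array(a)+.5)/6-.5+[300,135] for a,_ in side])
pt=[b for _,b in top]; ps=[b for _,b in side]
f=lambda q: np.r_[proj("top",c2w(q,pt))-ut, proj("side",c2w(q,ps))-us].ravel()
s=least_squares(f,[.6,.36,-.15],loss='soft_l1'); print(s.x,np.round(f(s.x).reshape(-1,2),1).tolist())
np.save("pose.npy",s.x)
for p in ([-.086,-.065],[-.2,-.065],[.0,-.08]):
    for k in (0,np.pi):
        P,o=finger(s.x,p,s.x[2]+k); print(np.round(P,3),ctrl.solve_ik(P,o))
E
```

```text
[ 0.72428273  0.332655   -0.12747026] [[0.4, -0.5], [0.3, -0.1], [0.3, 0.5], [-0.4, 0.0], [-0.1, 0.4], [0.1, -0.1], [0.6, -0.7], [0.2, -0.8], [0.1, -1.2], [-0.4, -0.8], [-0.3, 0.4]]
[0.631 0.279 0.231] [ 0.29862647  0.62898836  0.08658568  1.02839365  0.         -2.71549592]
[0.631 0.279 0.231] [0.29862647 0.62898836 0.08658568 1.02839365 0.         0.42609673]
[0.518 0.294 0.231] [ 0.37908195  0.48242122 -0.19536961  0.8930055   0.         -2.63504044]
[0.518 0.294 0.231] [ 0.37908195  0.48242122 -0.19536961  0.8930055   0.          0.50655221]
[0.714 0.253 0.231] [ 0.23349444  0.74669428  0.32800706  1.1521091   0.         -2.78062795]
[0.714 0.253 0.231] [0.23349444 0.74669428 0.32800706 1.1521091  0.         0.3609647 ]
```

```bash
python3 - <<'E'
from h import *
pose=np.load("pose.npy"); psi=pose[2]+np.pi
ctrl.move_gripper(0.0)
P,o=finger(pose,[-.17,-.065],psi)
ctrl.goto(P+[0,0,.12],o); ctrl.move_l(P,max_speed=.15)
Q,_=finger(pose,[-.112,-.065],psi); print(ctrl.move_l(Q,max_speed=.08,force_limit=10))
Q,_=finger(pose,[-.075,-.065],psi)
f0=ctrl.get_state()["wrist_force"]
print("hit",ctrl.move_l(Q,max_speed=.02,force_limit=8))
s=ctrl.get_state(); 
loc=R.from_euler('z',-pose[2]).apply(s["ee_pos"]-[pose[0],pose[1],0]); print(np.round(loc,4),s["wrist_force"]-f0,s["t"],s["finger_gap"])
B,_=finger(pose,[-.25,-.065],psi); ctrl.move_l(B,max_speed=.15); ctrl.sleep(.6)
im=save("top","pics/t1.png"); cv2.imwrite("pics/t1c.png",cv2.resize(im[95:255,140:300,::-1],None,fx=3.5,fy=3.5))
# predicted door top corner at several angles
H=np.array([-.072,.1,.096])
for th in (0,.35,.4,.45):
    e=H+[-.2*np.sin(th),-.2*np.cos(th),0]; print(th,np.round((proj("top",c2w(pose,e))[0]-[140,95])*3.5))
print(ctrl.get_state()["t"])
E
```

```text
False
hit True
[-0.0899 -0.0653  0.2305] [-2.93054757 -0.65704103  4.32480703] 6.2417 -6.438501047969175e-05
0 [342. 243.]
0.35 [312. 325.]
0.4 [305. 335.]
0.45 [298. 346.]
8.1083
```

View pics/t1c.png

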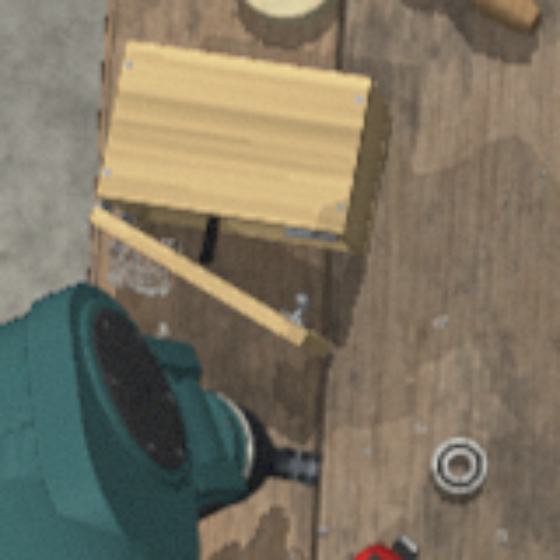

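The door is ajar: its inner free corner is near (307,332), which gives θ≈0.39, and the gap behind it is clear. Next I lower the finger into the gap and sweep the arc.

```bash
python3 - <<'E'
from h import *
pose=np.load("pose.npy"); psi=pose[2]+np.pi; U=np.array([0,0,.13])
B,o=finger(pose,[-.25,-.065],psi); ctrl.move_l(B+U,max_speed=.2)
G,o=finger(pose,[-.102,-.063],psi-.2); ctrl.goto(G+U,o)
print("down hit",ctrl.move_l(G,max_speed=.1,force_limit=8))
def arc(th,d=.0095,r=.165):
    a=np.array([-np.sin(th),-np.cos(th)]); n=np.array([np.cos(th),-np.sin(th)])
    return finger(pose,np.array([-.072,.1])+r*a+d*n,psi-th)
q=None
for th in np.r_[.35,np.linspace(.55,1.56,7)]:
    P,o=arc(th); hit=ctrl.move_l(P,o,max_speed=.08,force_limit=15); s=ctrl.get_state(); print(round(th,2),hit,np.round(s["wrist_force"],1),round(s["t"],1))
    if hit: break
else:
    ctrl.sleep(.2); P,o=arc(1.56,d=.06); ctrl.move_l(P,o,max_speed=.1); ctrl.move_l(P+U,max_speed=.15)
    P,o=arc(1.0,d=.2); ctrl.goto(P+U,o)
im=save("top","pics/t2.png"); cv2.imwrite("pics/t2c.png",cv2.resize(im[95:255,140:300,::-1],None,fx=3.5,fy=3.5))
H=np.array([-.072,.1,.096])
for th in (0,1.4,1.5,1.57,1.65):
    e=H+[-.2*np.sin(th),-.2*np.cos(th),0]; print(th,np.round((proj("top",c2w(pose,e))[0]-[140,95])*3.5))
print(ctrl.get_state()["t"])
E
```

```text
down hit False
0.35 False [-0.9 -0.1  0.3] 11.4
0.55 False [-0.4 -0.1 -0.9] 11.9
0.72 False [ 1.2 -0.5  0.3] 12.4
0.89 False [0.1 0.  0.4] 12.9
1.06 False [ 0.4  0.3 -0.4] 13.4
1.22 False [-0.3  0.7 -0.2] 13.9
1.39 False [-0.6 -0.1  0.1] 14.4
1.56 False [-0.6 -1.1 -0.6] 14.9
0 [342. 243.]
1.4 [ 89. 454.]
1.5 [ 63. 454.]
1.57 [ 45. 451.]
1.65 [ 25. 448.]
17.8
```

View pics/t2c.png

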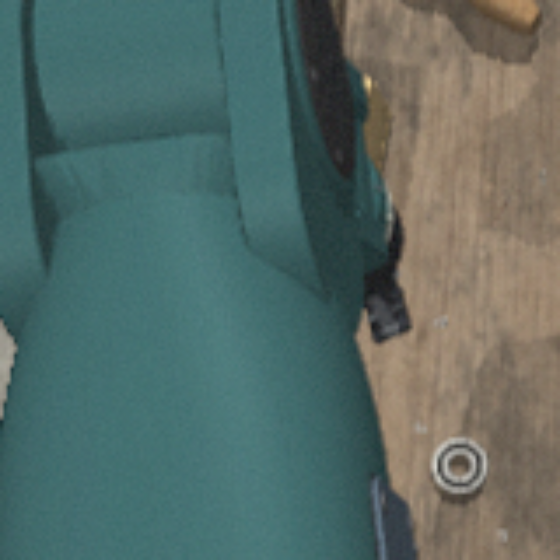

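The arm hides the cupboard in this view, so I'll raise it and swing it aside.

```bash
python3 - <<'E'
from h import *
pose=np.load("pose.npy")
s=ctrl.get_state(); o=s["tcp_rot"]
ctrl.goto([.42,.0,.42],o)
im=save("top","pics/t3.png"); cv2.imwrite("pics/t3c.png",cv2.resize(im[80:300,140:400,::-1],None,fx=3,fy=2.7)[:600])
H=np.array([-.072,.1,.096])
for th in (0,1.4,1.5,1.57,1.65):
    e=H+[-.2*np.sin(th),-.2*np.cos(th),0]; print(th,np.round((proj("top",c2w(pose,e))[0]-[140,80])*[3,2.7]))
print(ctrl.get_state()["t"])
E
```

```text
0 [293. 228.]
1.4 [ 76. 391.]
1.5 [ 54. 390.]
1.57 [ 39. 389.]
1.65 [ 22. 386.]
18.9
```

View pics/t3c.png

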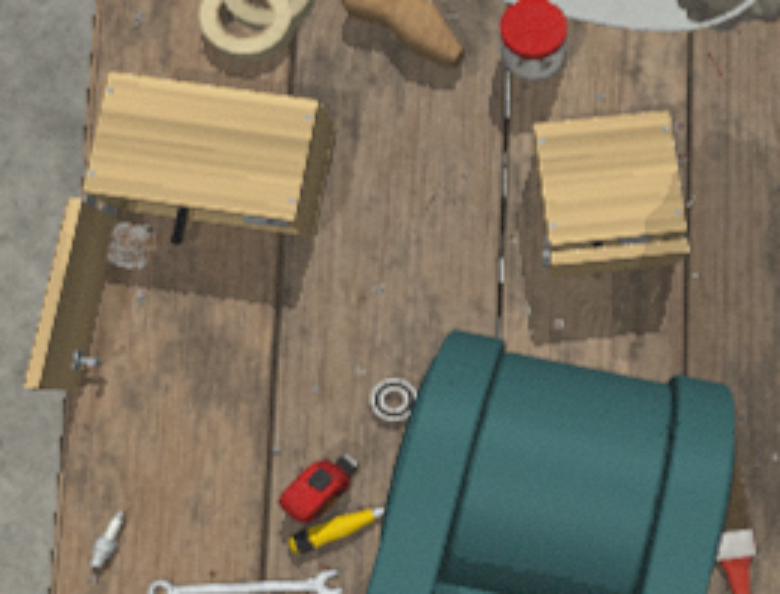

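The door stands open at about 1.56 rad, with its free inner corner at (40,388). The narrow cupboard is still shut at (615,245), and the bearing, tape measure and other things I can see haven't moved.

```bash
python3 -c "
from plant import ctrl
print(ctrl.sign_off())"
```

```text
the job is handed in; nothing more can be done
None
```

The wide cupboard's door was pressed free and pushed open to about square (about 1.56 rad), the narrow cupboard stayed shut, and I handed the job in at about 19 s of the 51 s allowed; the tape measure and bearing are where they were, while the black tape, oil can and mug were out of my last view.

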